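# Mark the soft flask rest

### The arm

A 6-joint arm with a two-finger parallel gripper is mounted at the origin on the work surface. World frame = base frame: x ahead of the robot, y to its left, z up, the work surface at z = 0. Lengths are in m, angles in rad, forces in N, time in s.
With the tool pointing down it reaches from about 0.35 to 0.975 m from the base axis. Payload 4.9 kg.
Tool frame: the origin (TCP) lies on the centre line of the jaws, within the pads' length; the fingertips stand 14 mm ahead of it and the grasp point (between the pads) lies 5 mm behind it; x points along the fingers, z is the direction in which the jaws open and shut, and the axes are right-handed (so a half turn about x gives the same grasp; the last joint's range is limited). The gripper opens to 85 mm and grips with 20 to 120 N. Pads are 22 mm wide; open, the fingers measure 114 mm over their backs; the gripper's body (76 mm by 85 mm) begins 54 mm behind the grasp point. The pads swing forward as they close: fully open they stand 13 mm farther back than shut.
Start: joints at [1.138, 0.053, 1.613, -0, 1.476, -0.119], TCP at [0.193, 0.594, 0.245] pointing down, gripper open.
Joint ranges: [-3.01, 3.01], [-1.01, 2.22], [0.06, 2.58], [-1.02, 4.17], [0.09, 2.62], [-3.14, 3.14]. Speed limits (rad/s): [2.57, 2.57, 3.14, 3.14, 3.14, 3.14].

### API

Orientations are given as a rotation vector (axis times angle).
In Python, from station import ctrl gives the robot as it stands.
- The arm moves only by the tool move_arm, never from a script. Its argument "increments" is a list that holds one entry, the list of rows, each a list of 4 numbers: the shift along the tool's x, y, z in units of 25 cm (1.0 is 25 cm), then the turn about the tool's x in units of 90 degrees (1.0 is 90 degrees). A call has 1 to 20 rows; each row shifts and turns the commanded pose from where the row before left it, along the tool's axes as they then stand; what a row does not reach is not made up. A row lasts 1/12 s, in which the tool goes at most 41.7 mm and 7.16 degrees, less where a joint would pass 70% of its speed; a pose out of reach is approached as far as the arm can. A call with a number of a shift or a turn outside -1 to 1 is refused whole. A call with a gripper value outside its range is refused whole. "gripper" is the closure, from 0 (fully open) to 1 (shut), set as the call begins (left out, the last holds). The fingers move at their own pace and stop on an object; "squeeze" is the grip in N (left out, the last holds). Time passes only in rows, so rows that do not move let the fingers close. It gives the time, the measured TCP pose, the force and the opening at its end, in the units of the state.
- ctrl.get_obs(): the state, without advancing time (a new reading comes with each control period).
- ctrl.get_image(name): name is "scene" or "top" or "wrist"; returns a dict with "pixels" (480x640x3 uint8, red, green, blue), "depth" (480x640 float32, m along the optical axis (not along the pixel's ray), 0 where there is no reading), "K" (3x3 intrinsics, pixels), "extrinsics" (4x4, takes a point from camera to world coordinates); the wrist camera has in their place "tool_from_camera" (4x4, takes a point from camera to tool coordinates, whose origin is the TCP and whose axes are the tool frame's). Camera axes: x right, y up, looking along -z (the intrinsics and any distortion apply to the point x, -y, -z); pixel columns grow to the right and rows downward; lengths in m; the calibration is good to about 2 mm. A picture is of the moment at which its call begins: read the wrist's pose just before it.
- ctrl.finish_job(): hands the job in, once; it reports no verdict.
Trained networks look in the newest picture that a camera, given by its name, has taken for a name from the list of things; names that differ only in an ending like _2 or _b are one class to them, and where a whole thing is asked for, a point or a joint stands for the part that bears it (a point fixed in the world has none). Each returns a list of dicts, best first, with "score" (0 to 1); they miss things now and then, are a little off and sometimes report something else, mostly with a low value. They report only what shows in the picture. A call takes as long as a camera call. They do not tell look-alikes from the thing itself.
- ctrl.trace(camera, target): "region" (480x640 bool, what is visible of it) and "pixel" ([row, column] in pixels, amid what is visible of it).
The state is a dict: "t": time; "q": joint angles; "dq": joint speeds; "effort": joint torques, N m; "tool_pos": TCP position; "tool_rot": TCP orientation; "contact_force": force on the tool from outside, world axes, zero at the start; "wrist_torque": the same for the moment, N m; "opening": finger opening in m.
Only numpy, scipy, OpenCV 4.12 (cv2) and the standard library are available. Lean on these libraries where they do the work, as an engineer would, in place of code of your own. Each camera call takes 0.05 s, during which the arm holds its last target. There are 200 camera calls.

### The job

One of the three sprung flask rests has gone soft and must be marked for a new spring. With the fingertips press each cork pad down by about a centimetre, in turn from the robot's left (+y) to its right, to feel which gives most easily; only then push the white tag on that softest rest all the way down and draw clear. Leave the other two tags up, and do not pick up or shift the jar, beaker or stopper.

Things in the scene. Friction and masses are not known exactly. Their poses are not given: they have to be found in the camera images.
- rest_a: fixed flask rest: steel base plate 135 x 90 x 8 mm, spring housing 52 mm across and 46 mm high with a sprung cork pad above, and a tag block at the end nearest the robot. Origin on the bench under the pad's centre, z up; tag 78 mm along own -x; yaw within 0.6 rad. The three look alike, in a row left (+y), middle, right (-y), over 140 mm apart; letters are in any order
- pad_a_top (a point): centre of the flat top of the cork pad of rest_a; the pad is 64 mm across, its top 86 mm above the bench when up; goes down with the pad
- pad_a (a joint): how far this pad is pressed down (m): 0 up, 0.018 on its stop; springs back when let go. At 10 mm the softest pad pushes back with about 2.5 N, the other two with 6.5 to 8.5 N; the force grows steadily from 1 N (softest) or 2.5 to 3.5 N at the top to at most 13 N just above the stop
- tag_a_top (a point): centre of the top of the white tag of rest_a, a T-shaped slider whose top is 18 x 34 mm (long side along the rest's y), 68 mm above the bench when up, 54 mm when fully down on the softest rest; its guide block is 26 x 40 mm, top at 48 mm
- tag_a (a joint): how far this tag is pushed down (m): 0 up. It slides with about 3 N of friction and stays where it is left. On the softest rest it goes 0.014 down to its stop; on a firm rest a catch stops it at 0.006; pushing that one down spoils the marking
- rest_b: fixed flask rest: steel base plate 135 x 90 x 8 mm, spring housing 52 mm across and 46 mm high with a sprung cork pad above, and a tag block at the end nearest the robot. Origin on the bench under the pad's centre, z up; tag 78 mm along own -x; yaw within 0.6 rad. The three look alike, in a row left (+y), middle, right (-y), over 140 mm apart; letters are in any order
- pad_b_top (a point): centre of the flat top of the cork pad of rest_b; the pad is 64 mm across, its top 86 mm above the bench when up; goes down with the pad
- pad_b (a joint): how far this pad is pressed down (m): 0 up, 0.018 on its stop; springs back when let go. At 10 mm the softest pad pushes back with about 2.5 N, the other two with 6.5 to 8.5 N; the force grows steadily from 1 N (softest) or 2.5 to 3.5 N at the top to at most 13 N just above the stop
- tag_b_top (a point): centre of the top of the white tag of rest_b, a T-shaped slider whose top is 18 x 34 mm (long side along the rest's y), 68 mm above the bench when up, 54 mm when fully down on the softest rest; its guide block is 26 x 40 mm, top at 48 mm
- tag_b (a joint): how far this tag is pushed down (m): 0 up. It slides with about 3 N of friction and stays where it is left. On the softest rest it goes 0.014 down to its stop; on a firm rest a catch stops it at 0.006; pushing that one down spoils the marking
- rest_c: fixed flask rest: steel base plate 135 x 90 x 8 mm, spring housing 52 mm across and 46 mm high with a sprung cork pad above, and a tag block at the end nearest the robot. Origin on the bench under the pad's centre, z up; tag 78 mm along own -x; yaw within 0.6 rad. The three look alike, in a row left (+y), middle, right (-y), over 140 mm apart; letters are in any order
- pad_c_top (a point): centre of the flat top of the cork pad of rest_c; the pad is 64 mm across, its top 86 mm above the bench when up; goes down with the pad
- pad_c (a joint): how far this pad is pressed down (m): 0 up, 0.018 on its stop; springs back when let go. At 10 mm the softest pad pushes back with about 2.5 N, the other two with 6.5 to 8.5 N; the force grows steadily from 1 N (softest) or 2.5 to 3.5 N at the top to at most 13 N just above the stop
- tag_c_top (a point): centre of the top of the white tag of rest_c, a T-shaped slider whose top is 18 x 34 mm (long side along the rest's y), 68 mm above the bench when up, 54 mm when fully down on the softest rest; its guide block is 26 x 40 mm, top at 48 mm
- tag_c (a joint): how far this tag is pushed down (m): 0 up. It slides with about 3 N of friction and stays where it is left. On the softest rest it goes 0.014 down to its stop; on a firm rest a catch stops it at 0.006; pushing that one down spoils the marking
- jar_mid (a point): bystander: loose amber jar with black cap, 52 mm across, 75 mm tall; its centre, half-way up; stands behind the row (larger x)
- beaker_mid (a point): bystander: loose open glass beaker, 60 mm across, 80 mm tall; its centre, half-way up; stands behind the row
- stopper_mid (a point): bystander: loose dark rubber stopper, 34 mm across, 46 mm tall; its centre, half-way up; stands beyond the row's left (+y) end
There are look-alikes about, which are no part of the job. What is shaped like the rest_c but orange is not meant.

How it is judged:
On the way, in this order (a step that is already met when the one before it is completed fails the run):
1. the left pad is pressed at least 7 mm down (((world y of rest_a above 0.12 m and value of joint pad_a above 0.007 m) or (world y of rest_b above 0.12 m and value of joint pad_b above 0.007 m) or (world y of rest_c above 0.12 m and value of joint pad_c above 0.007 m))), for 0.1 s.
2. the middle pad is pressed at least 7 mm down (((world y of rest_a between -0.12 and 0.12 m and value of joint pad_a above 0.007 m) or (world y of rest_b between -0.12 and 0.12 m and value of joint pad_b above 0.007 m) or (world y of rest_c between -0.12 and 0.12 m and value of joint pad_c above 0.007 m))), for 0.1 s.
3. the right pad is pressed at least 7 mm down (((world y of rest_a below -0.12 m and value of joint pad_a above 0.007 m) or (world y of rest_b below -0.12 m and value of joint pad_b above 0.007 m) or (world y of rest_c below -0.12 m and value of joint pad_c above 0.007 m))), for 0.1 s.
4. after that, the tag of the softest rest is pushed fully down (at least 11 of its 14 mm, which only that tag can reach), the others being up (((value of joint tag_a above 0.011 m and value of joint each of tag_b, tag_c below 0.003 m) or (value of joint tag_b above 0.011 m and value of joint each of tag_a, tag_c below 0.003 m) or (value of joint tag_c above 0.011 m and value of joint each of tag_a, tag_b below 0.003 m))), for 0.1 s.
At the end, for the whole second after the job is handed in: The softest rest's tag is at least 11 mm down (of 14), the other two tags are less than 3 mm down, all three pads are back up within 3 mm, and jar, beaker and stopper are within 25 mm of where they stood (((value of joint tag_a above 0.011 m and value of joint each of tag_b, tag_c below 0.003 m) or (value of joint tag_b above 0.011 m and value of joint each of tag_a, tag_c below 0.003 m) or (value of joint tag_c above 0.011 m and value of joint each of tag_a, tag_b below 0.003 m)) and value of joint each of pad_a, pad_b, pad_c below 0.003 m and distance of each of jar_mid, beaker_mid, stopper_mid from where it was at the start of the episode below 0.025 m); the robot touches nothing.
It fails at once if a second tag is pushed down (two tags each 4 mm or more down) (value of joint each of tag_a, tag_b above 0.004 m or value of joint each of tag_a, tag_c above 0.004 m or value of joint each of tag_b, tag_c above 0.004 m).
It fails at once if the jar, beaker or stopper is lifted or shifted by more than 25 mm (distance of any of jar_mid, beaker_mid, stopper_mid from where it was at the start of the episode above 0.025 m).
It also fails if it takes over 53 s, if anything falls off the work surface, if the arm or the gripper's body presses on something with over 40 N, if the wrist force passes 120 N, or if a joint passes its speed limit or range.

## Working session

There is one attempt and no reset: what is moved stays moved. The work goes in short steps, Python scripts to look and compute and a tool call to move; the robot and the scene stay as the last step left them, time stands still between calls to the robot, and variables do not carry over. Pictures are saved under pics/ and viewed, about 8 in all and at most 12, crops included, and the job is handed in when it is done.

Besides the shell and the picture viewer there is one more tool, called after "Call:" as name([rows], argument=value, ...), one row to a line, values as JSON. move_arm: Moves the arm, as the interface text tells. Shifts and turns lie within -1 to 1; 1 stands for 25 cm of shift or 90 degrees of turn. Its arguments: {"type":"object","properties":{"increments":{"type":"array","items":{"type":"array","items":{"type":"array","items":{"type":"number","minimum":-1,"maximum":1}}}},"gripper":{"type":"number"},"squeeze":{"type":"number"}},"required":["increments"]}

```bash
mkdir -p pics; cat > h.py <<'E'
import numpy as np, cv2
from station import ctrl
from scipy.spatial.transform import Rotation as R
def cloud(im, E=None):
    K=im["K"]; d=im["depth"]; v,u=np.mgrid[0:480,0:640]
    x=(u-K[0,2])/K[0,0]*d; y=(v-K[1,2])/K[1,1]*d
    P=np.stack([x,-y,-d],-1); E=im["extrinsics"] if E is None else E
    return P@E[:3,:3].T+E[:3,3]
def save(im,n): cv2.imwrite("pics/"+n,cv2.cvtColor(im["pixels"],cv2.COLOR_RGB2BGR))
E
python3 - <<'E'
from h import *
o=ctrl.get_obs(); print({k:np.round(v,3) for k,v in o.items()}); print(R.from_rotvec(o["tool_rot"]).as_matrix().round(3))
for c in ["top","scene"]:
    im=ctrl.get_image(c); save(im,c+"0.png"); W=cloud(im); ok=im["depth"]>0
    print(c,im["extrinsics"].round(2).tolist())
    for n in ["pad_a_top","tag_a_top","rest_a","jar_mid","beaker_mid","stopper_mid"]:
        for r in ctrl.trace(c,n):
            m=r["region"]&ok; P=W[m]
            if len(P)==0: print(n,"empty");continue
            top=P[P[:,2]>np.percentile(P[:,2],90)-.006]
            print(n,round(r["score"],2),np.round(r["pixel"]),m.sum(),"med",np.median(P,0).round(3),"topmid",((top.max(0)+top.min(0))/2).round(3),"ext",np.ptp(top,axis=0).round(3), im["pixels"][m].mean(0).round())
E
```

```text
{'t': np.float64(0.0), 'q': array([ 1.138,  0.053,  1.614, -0.   ,  1.476, -0.119]), 'dq': array([-0.   ,  0.   ,  0.001,  0.001,  0.001,  0.001]), 'effort': array([ 0.0000e+00, -3.9366e+01, -3.7019e+01, -0.0000e+00,  7.0000e-03,
       -0.0000e+00]), 'tool_pos': array([0.193, 0.594, 0.244]), 'tool_rot': array([-0.976,  1.343,  0.974]), 'contact_force': array([ 0.346,  0.266, -0.363]), 'wrist_torque': array([ 0.05 , -0.015,  0.025]), 'opening': np.float64(0.086)}
[[-0.001 -0.951  0.309]
 [-0.002  0.309  0.951]
 [-1.     0.    -0.002]]
top [[0.01, 1.0, -0.09, 0.5], [-1.0, 0.01, 0.01, 0.04], [0.01, 0.09, 1.0, 1.19], [0.0, 0.0, 0.0, 1.0]]
pad_a_top 0.57 [264. 327.] 581 med [ 0.556 -0.008  0.086] topmid [ 0.555 -0.007  0.087] ext [0.061 0.061 0.009] [146. 113.  83.]
pad_a_top 0.41 [296. 148.] 161 med [0.475 0.452 0.022] topmid [0.475 0.457 0.046] ext [0.02  0.019 0.009] [31. 31. 31.]
tag_a_top 0.45 [295. 339.] 102 med [ 0.483 -0.034  0.069] topmid [ 0.483 -0.034  0.07 ] ext [0.022 0.035 0.009] [173. 178. 184.]
rest_a 0.95 [187. 417.] 1847 med [ 0.764 -0.226  0.013] topmid [ 0.789 -0.236 
[... 2464 characters left out ...]
3   0.065] topmid [ 0.486 -0.03   0.068] ext [0.023 0.033 0.009] [139. 139. 131.]
jar_mid 0.75 [318. 299.] 620 med [0.794 0.121 0.069] topmid [0.786 0.112 0.075] ext [0.046 0.046 0.01 ] [45. 36. 30.]
beaker_mid 0.89 [263. 239.] 666 med [ 0.765 -0.087  0.052] topmid [ 0.766 -0.084  0.078] ext [0.059 0.062 0.013] [92. 94. 91.]
beaker_mid 0.44 [320. 299.] 651 med [0.793 0.121 0.066] topmid [0.786 0.112 0.075] ext [0.046 0.046 0.01 ] [47. 38. 32.]
stopper_mid 0.72 [172. 258.] 102 med [ 0.533 -0.263  0.064] topmid [ 0.532 -0.264  0.067] ext [0.021 0.033 0.009] [141. 141. 132.]
stopper_mid 0.56 [323. 504.] 232 med [0.485 0.463 0.019] topmid [0.479 0.462 0.045] ext [0.024 0.02  0.009] [25. 24. 23.]
```

```bash
python3 - <<'E'
from h import *
a=[ctrl.get_image(c) for c in ["top","scene"]]
for im in a:
    W=cloud(im); px=im["pixels"].astype(int)
    for p in [(.551,.283),(.557,-.005),(.609,-.268)]:
        d=np.hypot(W[...,0]-p[0],W[...,1]-p[1])
        m=(d>.06)&(d<.1)&(W[...,2]>.058)&(W[...,2]<.078)&(W[...,0]<p[0])
        P=W[m]; 
        mp=(d<.045)&(abs(W[...,2]-.086)<.006); Q=W[mp]; pc=(Q.max(0)+Q.min(0))/2
        t=cv2.minAreaRect((P[:,:2]*1000).astype(np.float32))
        print(p,m.sum(),"pad",pc.round(4),"padz",np.median(Q[:,2]).round(4),"tag",P.mean(0).round(4),"rect",np.round(t[0],1),np.round(t[1],1),round(t[2],1),"dir",np.degrees(np.arctan2(*(pc-P.mean(0))[[1,0]])).round(1),np.linalg.norm((pc-P.mean(0))[:2]).round(3))
E
```

```text
(0.551, 0.283) 104 pad [0.5494 0.2813 0.0859] padz 0.0858 tag [0.4757 0.2579 0.0681] rect [475.6 258.2] [17.9 33.9] 19.3 dir 17.7 0.077
(0.557, -0.005) 102 pad [ 0.5553 -0.0075  0.086 ] padz 0.0862 tag [ 0.4828 -0.0342  0.0684] rect [482.7 -34.4] [17.8 33.5] 19.1 dir 20.3 0.077
(0.609, -0.268) 105 pad [ 0.6074 -0.2696  0.086 ] padz 0.0863 tag [ 0.529  -0.2663  0.0683] rect [ 529.5 -266.9] [17.3 33.5] 0.6 dir -2.4 0.079
(0.551, 0.283) 113 pad [0.5521 0.2851 0.0859] padz 0.0851 tag [0.4792 0.2619 0.0663] rect [478.5 261.5] [21.9 33.8] 19.2 dir 17.6 0.077
(0.557, -0.005) 89 pad [ 0.5595 -0.0029  0.0859] padz 0.0848 tag [ 0.4864 -0.0307  0.0662] rect [485.6 -31.1] [20.1 33.2] 22.4 dir 20.8 0.078
(0.609, -0.268) 74 pad [ 0.6088 -0.2657  0.0857] padz 0.0849 tag [ 0.532  -0.2637  0.0663] rect [ 532.1 -264. ] [36.8 20.1] 89.7 dir -1.5 0.077
```

View pics/top0.png

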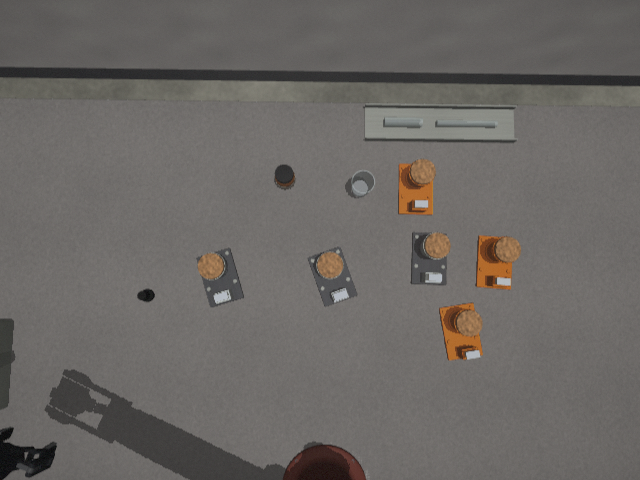

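The top picture shows the three grey rests at about (211,265), (329,264) and (435,246), with their tags on the robot side. The three orange look-alikes are on the right, the jar is at (285,175), the beaker at (362,184) and the stopper at (146,295). First I close the gripper, square the tool to the world axes and go above the left pad.

Call:
move_arm([
  [[0, 0, 0, -0.0667], [0, 0, 0, -0.0667], [0, 0, 0, -0.0667], [0, -0.0895, -0.0778, 0], [0, -0.0895, -0.0778, 0], [0, -0.0895, -0.0778, 0], [0, -0.0895, -0.0778, 0], [0, -0.0895, -0.0778, 0], [0, -0.0895, -0.0778, 0], [0, -0.0895, -0.0778, 0], [0, -0.0895, -0.0778, 0], [0, -0.0895, -0.0778, 0], [0, -0.0895, -0.0778, 0], [0, -0.0895, -0.0778, 0], [0, -0.0895, -0.0778, 0], [0, -0.0895, -0.0778, 0], [0, -0.0895, -0.0778, 0], [0, -0.0895, -0.0778, 0], [0, -0.0895, -0.0778, 0], [0, 0, 0, 0]],
], gripper=1, squeeze=30)

```text
t: 2.47
tool_pos: [0.5543, 0.28, 0.2452]
tool_rot: [-1.208, 1.211, 1.204]
contact_force: [-0.2, -0.4, 0.4]
opening: -0.0
```

Call:
move_arm([
  [[0.09, 0.012, 0.012, 0], [0.09, 0, 0, 0], [0.09, 0, 0, 0], [0.09, 0, 0, 0], [0.09, 0, 0, 0], [0.09, 0, 0, 0], [0, 0, 0, 0], [0.016, 0, 0, 0], [0.016, 0, 0, 0], [0, 0, 0, 0], [0, 0, 0, 0]],
])

```text
t: 3.38
tool_pos: [0.5489, 0.2868, 0.1038]
tool_rot: [-1.21, 1.207, 1.208]
contact_force: [0.4, 0.4, -0.8]
opening: 0.0002
```

Call:
move_arm([
  [[0.016, 0, 0, 0], [0.016, 0, 0, 0], [0.012, 0, 0, 0], [0.012, 0, 0, 0], [0, 0, 0, 0], [0, 0, 0, 0], [0, 0, 0, 0]],
])

```text
t: 3.97
tool_pos: [0.5485, 0.2866, 0.0888]
tool_rot: [-1.21, 1.208, 1.209]
contact_force: [2.6, 0.7, 2.6]
opening: 0.0001
```

```bash
cat > g.py <<'E'
from h import *
F=[];Z=[]
for i in range(3):
    im=ctrl.get_image("scene"); o=ctrl.get_obs(); F.append(o["contact_force"]); Z.append(o["tool_pos"])
print(o["t"],np.mean(F,0).round(2),np.std(F,0).round(2),np.mean(Z,0).round(4))
W=cloud(im);p=Z[-1]
d=np.hypot(W[...,0]-p[0],W[...,1]-p[1]); m=(d<.03)&(d>.022)&(W[...,2]>.05)&(W[...,2]<.09)
print("pad z",np.percentile(W[m][:,2],[25,50,75]).round(4),m.sum())
E
python3 g.py
```

```text
4.1167 [1.7  1.11 3.12] [0.29 0.2  0.27] [0.5485 0.2866 0.0888]
pad z [0.0723 0.0735 0.075 ] 165
```

Call:
move_arm([
  [[-0.095, 0, 0, 0], [-0.095, 0, 0, 0], [-0.095, 0, 0, 0], [0, -0.0034, -0.1168, 0], [0, -0.0034, -0.1168, 0], [0, -0.0034, -0.1168, 0], [0, -0.0034, -0.1168, 0], [0, -0.0034, -0.1168, 0], [0, -0.0034, -0.1168, 0], [0, -0.0034, -0.1168, 0], [0, -0.0034, -0.1168, 0], [0, -0.0034, -0.1168, 0], [0, -0.0034, -0.1168, 0], [0, 0, 0, 0], [0.08, 0, 0, 0], [0.08, 0, 0, 0], [0.05, 0, 0, 0], [0, 0, 0, 0], [0, 0, 0, 0]],
])

```text
t: 5.7
tool_pos: [0.5555, -0.005, 0.1057]
tool_rot: [-1.208, 1.211, 1.213]
contact_force: [0.3, -0.1, 0.6]
opening: 0.0001
```

```bash
python3 g.py
```

```text
5.85 [-0.32  0.05  0.28] [0.88 0.12 0.72] [ 0.5571 -0.0053  0.1078]
pad z [0.0829 0.0847 0.0861] 137
```

Call:
move_arm([
  [[0.016, 0, 0, 0], [0.016, 0, 0, 0], [0.016, 0, 0, 0], [0.014, 0, 0, 0], [0.014, 0, 0, 0], [0, 0, 0, 0], [0, 0, 0, 0], [0, 0, 0, 0]],
])

```text
t: 6.52
tool_pos: [0.5577, -0.0056, 0.0894]
tool_rot: [-1.211, 1.208, 1.208]
contact_force: [0.0, 1.0, 7.3]
opening: 0.0002
```

```bash
python3 g.py
```

```text
6.6667 [-0.37  0.99  6.93] [0.28 0.35 0.18] [ 0.5577 -0.0056  0.0894]
pad z [0.0718 0.0742 0.0756] 135
```

Call:
move_arm([
  [[-0.095, 0, 0, 0], [-0.095, 0, 0, 0], [-0.095, 0, 0, 0], [0, -0.02, -0.105, 0], [0, -0.02, -0.105, 0], [0, -0.02, -0.105, 0], [0, -0.02, -0.105, 0], [0, -0.02, -0.105, 0], [0, -0.02, -0.105, 0], [0, -0.02, -0.105, 0], [0, -0.02, -0.105, 0], [0, -0.02, -0.105, 0], [0, -0.02, -0.105, 0], [0, 0, 0, 0], [0.08, 0, 0, 0], [0.08, 0, 0, 0], [0.05, 0, 0, 0], [0, 0, 0, 0], [0, 0, 0, 0], [0, 0, 0, 0]],
])

```text
t: 8.33
tool_pos: [0.6074, -0.2679, 0.1077]
tool_rot: [-1.211, 1.208, 1.209]
contact_force: [-0.1, 0.7, 0.5]
opening: 0.0001
```

Call:
move_arm([
  [[0.016, 0, 0, 0], [0.016, 0, 0, 0], [0.016, 0, 0, 0], [0.014, 0, 0, 0], [0.014, 0, 0, 0], [0, 0, 0, 0], [0, 0, 0, 0], [0, 0, 0, 0]],
])

```text
t: 9.0
tool_pos: [0.6079, -0.2685, 0.0902]
tool_rot: [-1.212, 1.208, 1.207]
contact_force: [-1.7, 1.3, 7.6]
opening: 0.0002
```

```bash
python3 g.py
```

```text
9.15 [-1.41  1.08  8.26] [0.66 0.39 0.26] [ 0.6079 -0.2685  0.0902]
pad z [0.0727 0.0748 0.0761] 115
```

Call:
move_arm([
  [[-0.093, 0, 0, 0], [-0.093, 0, 0, 0], [-0.093, 0, 0, 0], [0, 0.0307, 0.1244, 0], [0, 0.0307, 0.1244, 0], [0, 0.0307, 0.1244, 0], [0, 0.0307, 0.1244, 0], [0, 0.0307, 0.1244, 0], [0, 0.0307, 0.1244, 0], [0, 0.0307, 0.1244, 0], [0, 0.0307, 0.1244, 0], [0, 0.0307, 0.1244, 0], [0, 0.0307, 0.1244, 0], [0, 0.0307, 0.1244, 0], [0, 0.0307, 0.1244, 0], [0, 0.0307, 0.1244, 0], [0, 0.0307, 0.1244, 0], [0, 0.0307, 0.1244, 0], [0, 0.0307, 0.1244, 0], [0, 0.0307, 0.1244, 0]],
])

```text
t: 10.82
tool_pos: [0.4753, 0.262, 0.1574]
tool_rot: [-1.21, 1.209, 1.21]
contact_force: [0.2, -0.1, 0.4]
opening: -0.0002
```

Call:
move_arm([
  [[0, 0, 0, 0], [0, 0, 0, 0]],
])

```text
t: 10.98
tool_pos: [0.4754, 0.2617, 0.1572]
tool_rot: [-1.212, 1.208, 1.212]
contact_force: [0.0, 0.1, -0.3]
opening: -0.0003
```

Call:
move_arm([
  [[0.08, 0, 0, 0], [0.08, 0, 0, 0], [0.08, 0, 0, 0], [0.044, 0, 0, 0], [0, 0, 0, 0], [0.016, 0, 0, 0], [0.016, 0, 0, 0], [0.016, 0, 0, 0], [0.012, 0, 0, 0], [0.012, 0, 0, 0], [0, 0, 0, 0], [0, 0, 0, 0]],
])

```text
t: 11.98
tool_pos: [0.4765, 0.2609, 0.0688]
tool_rot: [-1.209, 1.208, 1.209]
contact_force: [0.6, 0.4, 1.6]
opening: -0.0003
```

Call:
move_arm([
  [[0.004, 0, 0, 0], [0.004, 0, 0, 0], [0, 0, 0, 0], [0, 0, 0, 0]],
])

```text
t: 12.32
tool_pos: [0.4765, 0.2609, 0.0678]
tool_rot: [-1.21, 1.208, 1.21]
contact_force: [-1.4, -2.3, 8.1]
opening: 0.0001
```

Call:
move_arm([
  [[-0.04, 0, 0, 0], [-0.08, 0, 0, 0], [-0.1, 0, 0, 0], [-0.1, 0, 0, 0], [-0.1, 0, 0, 0], [-0.1, 0, 0, 0], [-0.1, 0, 0, 0], [0, 0.04, 0.08, 0], [0, 0.04, 0.08, 0], [0, 0.04, 0.08, 0], [0, 0.04, 0.08, 0], [0, 0.04, 0.08, 0], [0, 0.04, 0.08, 0], [0, 0.04, 0.08, 0], [0, 0.04, 0.08, 0], [0, 0, 0, 0], [0, 0, 0, 0]],
])

```text
t: 13.73
tool_pos: [0.3951, 0.4211, 0.2212]
tool_rot: [-1.211, 1.209, 1.211]
contact_force: [0.5, -0.7, 0.6]
opening: -0.0001
```

```bash
python3 - <<'E'
from h import *
for c in ["top","scene"]:
    im=ctrl.get_image(c); save(im,c+"1.png"); W=cloud(im)
    for n,p,t in [("L",(.551,.283),(.4775,.26)),("M",(.557,-.005),(.4845,-.0325)),("R",(.608,-.268),(.5305,-.265))]:
        f=lambda q,r:np.median(W[...,2][np.hypot(W[...,0]-q[0],W[...,1]-q[1])<r]).round(4)
        print(c,n,"pad",f(p,.02),"tag",f(t,.006))
    for n in ["jar_mid","beaker_mid","stopper_mid"]:
        for r in ctrl.trace(c,n)[:2]:
            P=W[r["region"]&(im["depth"]>0)]; top=P[P[:,2]>np.percentile(P[:,2],90)-.006]
            print(n,round(r["score"],2),((top.max(0)+top.min(0))/2).round(3))
print(ctrl.get_obs()["tool_pos"],ctrl.get_obs()["contact_force"])
E
```

```text
top L pad 0.0862 tag 0.0547
top M pad 0.0865 tag 0.0686
top R pad 0.0867 tag 0.0675
jar_mid 0.68 [0.783 0.109 0.077]
jar_mid 0.17 [ 0.555 -0.007  0.088]
beaker_mid 0.61 [ 0.763 -0.088  0.08 ]
stopper_mid 0.52 [0.475 0.457 0.047]
scene L pad 0.0852 tag 0.0534
scene M pad 0.0847 tag 0.0666
scene R pad 0.0843 tag 0.067
jar_mid 0.94 [0.786 0.112 0.075]
beaker_mid 0.76 [ 0.765 -0.085  0.078]
beaker_mid 0.58 [ 0.61  -0.264  0.086]
stopper_mid 0.51 [0.48  0.463 0.045]
stopper_mid 0.41 [ 0.559 -0.005  0.086]
[0.39639908 0.42005349 0.22159925] [-0.28280556  0.32488275 -0.56087881]
```

View pics/scene1.png

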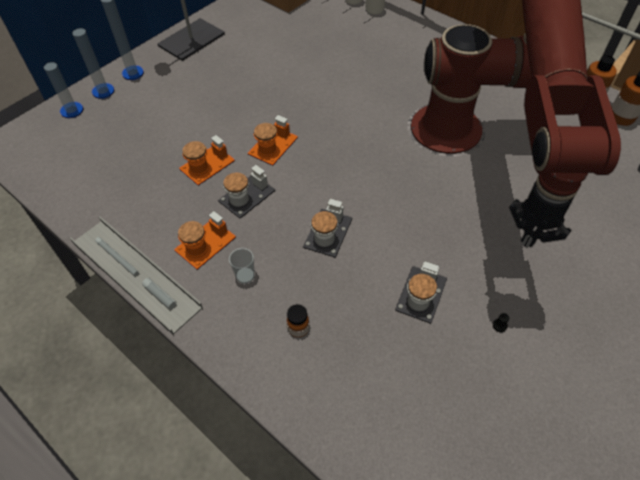

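The scene picture shows the left rest's tag at (430,268) down on its block, and the other two tags up at (334,206) and (258,173). The gripper at (545,225) is clear, and the jar, beaker and stopper stand where they did.

```bash
python3 -c "
from station import ctrl
print(ctrl.finish_job())"
```

```text
the job is handed in; nothing more can be done
None
```

The left rest is the soft one. Its tag is now pushed all the way down, and I handed the job in at about 14 s.

- **Pad presses:** I pressed each pad down about 11 mm, left, then middle, then right. They pushed back with about 3.1 N, 6.9 N and 8.3 N.
- **Tag:** I pushed the left tag until the force rose to 8 N on its stop, then drew the gripper clear.
- **Last checks:** The cameras put the left tag's top at about 54 mm. The other two tags are up at about 67–68 mm, and all three pads are back up at about 85–86 mm. The jar, beaker and stopper are within about 1 mm of where they started, and nothing touches the gripper.
- **Disagreements:** The two cameras differ by 1–2 mm in height and up to about 4 mm sideways. The networks also gave some low-score false hits, and the pads or beaker were sometimes reported as the jar, beaker or stopper. I discarded these by comparing them with the pictures. No check failed.

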